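# Find the empty compartment and push its flap open

### The arm

A 6-joint arm with a two-finger parallel gripper is mounted at the origin on a cart in front of the work surface, level with it; the furniture and walls round the work are solid. World frame = base frame: x ahead of the robot, y to its left, z up, the work surface at z = 0. Lengths are in m, angles in rad, forces in N, time in s.
With the tool pointing down it reaches from about 0.325 to 0.925 m from the base axis. Payload 3.1 kg.
Tool frame: the origin (TCP) lies midway between the tips of the shut fingers; the grasp point (between the pads) lies 19 mm behind it; x points along the fingers, z is the direction in which the jaws open and shut, and the axes are right-handed (so a half turn about x gives the same grasp; the last joint's range is limited). The gripper opens to 85 mm and grips with 20 to 120 N. Pads are 22 mm wide; open, the fingers measure 114 mm over their backs; the gripper's body (76 mm by 85 mm) begins 54 mm behind the grasp point. The pads swing forward as they close: fully open they stand 13 mm farther back than shut.
Start: joints at [1.055, 0.217, 1.613, -0, 1.311, -0.112], TCP at [0.246, 0.575, 0.231] pointing down, gripper open.
Joint ranges: [-2.75, 2.75], [-0.78, 2.1], [0.31, 2.55], [-1.13, 4.27], [0.13, 2.63], [-2.58, 2.58]. Speed limits (rad/s): [2.79, 2.79, 3.14, 3.14, 3.14, 3.14].

### API

Orientations are given as a rotation vector (axis times angle).
In Python, from bench import r gives the robot as it stands.
- The arm moves only by the tool play_rows, never from a script. Its argument "steps" is a list of rows, each a list of 7 numbers: the turn, a rotation vector about the tool's x, y, z in rad, then the shift along the tool's x, y, z in m, then the closure, from 0 (fully open) to 1 (shut). In form: [[wx, wy, wz, tx, ty, tz, gripper], ...]. A call has exactly 5 rows; each row is the pose to reach, as a shift and turn from the pose measured when the call began, along the tool's axes at that moment; what a row does not reach only later rows make up. A row lasts 1/12 s, in which the tool goes at most 41.7 mm and 7.16 degrees, less where a joint would pass 70% of its speed; a pose out of reach is approached as far as the arm can. A call with a gripper value outside its range is refused whole. The fingers move at their own pace and stop on an object; "grip_force" is the grip in N (left out, the last holds). Time passes only in rows, so rows that repeat a pose let the fingers close, or fill a call up. It gives the time, the measured TCP pose, the force and the opening at its end, in the units of the state.
- r.read_state(): the state, without advancing time (a new reading comes with each control period).
- r.capture(name): name is "side" or "top" or "wrist"; returns the picture (480x640x3 uint8, red, green, blue); there is no depth.
- r.calibration(name): a dict with "fovy" (degrees; the focal length in pixels is half the picture's height over the tangent of half this angle, whatever the lens; pixels are square), "cx", "cy" (the principal point, pixels), "view" (4x4, takes a point from world to camera coordinates). Camera axes: x right, y up, looking along -z (the intrinsics and any distortion apply to the point x, -y, -z); pixel columns grow to the right and rows downward; lengths in m; the calibration is good to about 2 mm. A picture is of the moment at which its call begins: read the wrist's pose just before it. calibration takes no time and is no camera call; for the wrist camera it gives the pose at the moment of the call.
- r.sign_off(): hands the job in, once; it reports no verdict.
The state is a dict: "time": time; "qpos": joint angles; "qvel": joint speeds; "effort": joint torques, N m; "eef_pos": TCP position; "tool_rot": TCP orientation; "ft_force": force on the tool from outside, world axes, zero at the start; "ft_torque": the same for the moment, N m; "width": finger opening in m.
Only numpy, scipy, OpenCV 4.12 (cv2) and the standard library are available. Lean on these libraries where they do the work, as an engineer would, in place of code of your own. Each camera call takes 0.05 s, during which the arm holds its last target. There are 200 camera calls.

### The job

Three compartments of the grey dispenser box hold a carton right under the flap and one is empty. Press gently on the front ends of the four flaps, one at a time, to find the one that rocks, then push that flap fully open so that the compartment can be refilled, and leave it open. Do it all by pressing and pushing with the fingertips; do not pick up or shift anything that stands around the box.

Things in the scene. Friction and masses are not known exactly. Their poses are not given: they have to be found in the camera images.
- box: low grey box fixed to the table, 100 mm deep (x), 405 long (y), 81.5 high; four compartments in a row along y; walls and floor 4 mm. Origin: on its underside below the flaps' common pivot line; x points away from the robot at zero yaw. Front wall's outer face at x=-60 mm, back wall's at +40. Pivot line along y at x=0, z=78.5 mm. Which compartment is empty differs from start to start
- flap_1 (a joint): tilt of flap 1, rad: 0 = closed, level, flush with the box's rim; grows as its front (robot-side) end goes down and its short back end rises; end stop 1.15 = fully open. Pivot friction 0.09 N m (2 N at the front end): it stays where left. Over a carton (held up by a sprung floor, 5 N/mm) the front end gives 2 to 6 mm and pushes back; over the empty compartment it keeps going down
- flap_1_press (a point): where to press: point on the top face of flap 1, 42 mm in front of the pivot line, 12 mm from the front end, middle of its width; moves with the flap; 81.5 mm above the table when closed. The four flaps are alike: plain boards 88 (x) x 93 (y) x 6 mm, 54 mm in front of the pivot, 34 behind. Centre at y=+150 mm of the box
- flap_2 (a joint): tilt of flap 2, rad: 0 = closed, level, flush with the box's rim; grows as its front (robot-side) end goes down and its short back end rises; end stop 1.15 = fully open. Pivot friction 0.09 N m (2 N at the front end): it stays where left. Over a carton (held up by a sprung floor, 5 N/mm) the front end gives 2 to 6 mm and pushes back; over the empty compartment it keeps going down
- flap_2_press (a point): where to press: point on the top face of flap 2, 42 mm in front of the pivot line, 12 mm from the front end, middle of its width; moves with the flap; 81.5 mm above the table when closed. The four flaps are alike: plain boards 88 (x) x 93 (y) x 6 mm, 54 mm in front of the pivot, 34 behind. Centre at y=+50 mm of the box
- flap_3 (a joint): tilt of flap 3, rad: 0 = closed, level, flush with the box's rim; grows as its front (robot-side) end goes down and its short back end rises; end stop 1.15 = fully open. Pivot friction 0.09 N m (2 N at the front end): it stays where left. Over a carton (held up by a sprung floor, 5 N/mm) the front end gives 2 to 6 mm and pushes back; over the empty compartment it keeps going down
- flap_3_press (a point): where to press: point on the top face of flap 3, 42 mm in front of the pivot line, 12 mm from the front end, middle of its width; moves with the flap; 81.5 mm above the table when closed. The four flaps are alike: plain boards 88 (x) x 93 (y) x 6 mm, 54 mm in front of the pivot, 34 behind. Centre at y=-50 mm of the box
- flap_4 (a joint): tilt of flap 4, rad: 0 = closed, level, flush with the box's rim; grows as its front (robot-side) end goes down and its short back end rises; end stop 1.15 = fully open. Pivot friction 0.09 N m (2 N at the front end): it stays where left. Over a carton (held up by a sprung floor, 5 N/mm) the front end gives 2 to 6 mm and pushes back; over the empty compartment it keeps going down
- flap_4_press (a point): where to press: point on the top face of flap 4, 42 mm in front of the pivot line, 12 mm from the front end, middle of its width; moves with the flap; 81.5 mm above the table when closed. The four flaps are alike: plain boards 88 (x) x 93 (y) x 6 mm, 54 mm in front of the pivot, 34 behind. Centre at y=-150 mm of the box
- ok_stamp: hand stamp standing upright, 27x40x74 mm, in front of the box's left part; bystander, leave alone. Origin: centre of its underside
- box_blades: small carton 35x75x45 mm, in front of the middle of the box; bystander, leave alone. Origin: centre of its underside
- tally_counter: hand tally counter 44x44x25 mm, in front of the box's right part; bystander, leave alone. Origin: centre of its underside
- bin_clips: open parts bin 130x107x63 mm, left of the box; bystander, leave alone. Origin: centre of its underside
- wash_bottle: squeeze bottle 185 mm high with a spout, far left; bystander, leave alone. Origin: centre of its underside
- tape_gun: packing tape gun lying on its side, 204x187x56 mm, right of the box; bystander, leave alone. Origin: centre of its underside
- ink_pad: closed flat tin 56x82x15 mm, far right; bystander, leave alone. Origin: centre of its underside

How it is judged:
By the outcome, as a careful person would: the job done as asked, in the order asked, and still so for the second after the job is handed in, with the robot touching nothing.
It also fails if it takes over 45 s, if anything falls off the work surface, if the arm or the gripper's body presses on something with over 40 N, if the wrist force passes 120 N, or if a joint passes its speed limit or range.

## Working session

There is one attempt and no reset: what is moved stays moved. The work goes in short steps, Python scripts to look and compute and a tool call to move; the robot and the scene stay as the last step left them, time stands still between calls to the robot, and variables do not carry over. Pictures are saved under pics/ and viewed, about 8 in all and at most 12, crops included, and the job is handed in when it is done.

Besides the shell and the picture viewer there is one more tool, called after "Request:" as a command line: name --pt "numbers of a row" for each row, then --argument value for the rest. play_rows: Moves the arm, as the interface text tells. Its arguments: {"type":"object","properties":{"steps":{"type":"array"},"grip_force":{"type":"number"}},"required":["steps"]}

```bash
mkdir -p pics; ls
python3 - <<'E'
from bench import r
import cv2
s=r.read_state();print({k:s[k] for k in('time','eef_pos','tool_rot','ft_force','width')})
for n in('top','side'):
    c=r.calibration(n);print(n,c)
    cv2.imwrite(f'pics/{n}1.png',r.capture(n)[:,:,::-1])
E
```

```text
pics
{'time': 0.0, 'eef_pos': array([0.24513567, 0.57403788, 0.22995783]), 'tool_rot': array([-0.90800875,  1.37577473,  0.90623526]), 'ft_force': array([ 0.17899969, -0.55520785,  0.25756328]), 'width': 0.08539429215747056}
top {'fovy': 53.13531817120245, 'cx': 314.6007762351687, 'cy': 247.6079154222924, 'view': array([[-1.24056552e-02, -9.99922744e-01, -7.78254226e-04,
        -6.74008664e-02],
       [ 9.97703841e-01, -1.24299442e-02,  6.65773429e-02,
        -4.86268226e-01],
       [-6.65818731e-02,  4.94683284e-05,  9.97780964e-01,
        -1.81146720e+00],
       [ 0.00000000e+00,  0.00000000e+00,  0.00000000e+00,
         1.00000000e+00]])}
side {'fovy': 49.190008814206735, 'cx': 327.44564198204165, 'cy': 252.14375622148242, 'view': array([[ 0.91752115, -0.39760615,  0.00801811, -0.45063486],
       [ 0.25530736,  0.60436962,  0.75468902, -0.11982637],
       [-0.3049149 , -0.69039605,  0.65603369, -1.51476466],
       [ 0.        ,  0.        ,  0.        ,  1.        ]])}
```

View pics/top1.png

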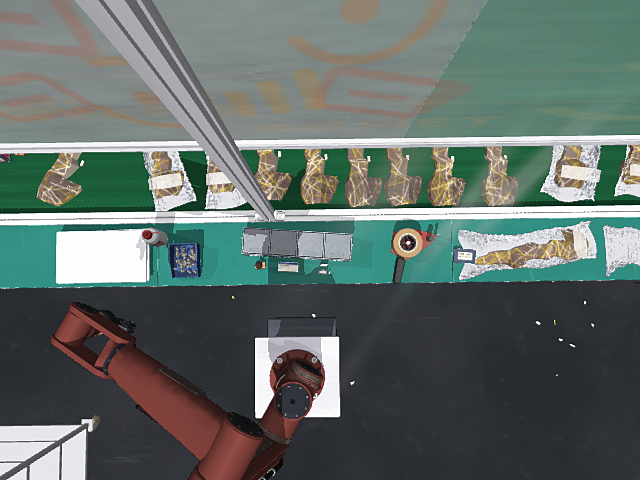

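View pics/side1.png

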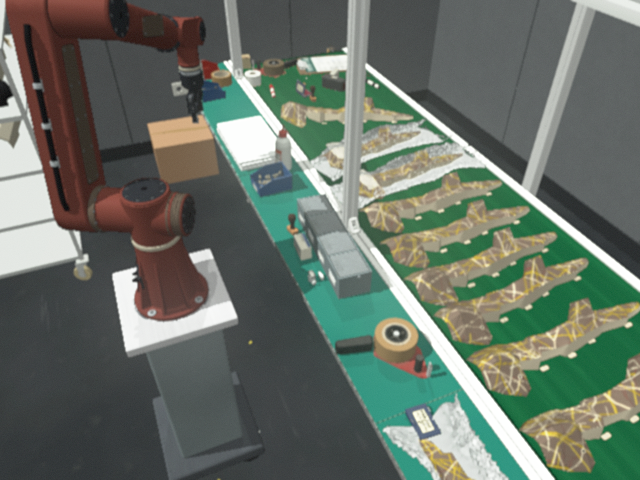

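```bash
cat > h.py <<'E'
import numpy as np, cv2
from bench import r
from scipy.spatial.transform import Rotation as R
def K(c): 
    f=240/np.tan(np.radians(c['fovy']/2)); return f
def unproj(c,uv,z):
    f=K(c);V=c['view'];d=np.array([(uv[0]-c['cx'])/f,-(uv[1]-c['cy'])/f,-1.])
    Rw=V[:3,:3].T;o=-Rw@V[:3,3];d=Rw@d;return o+d*(z-o[2])/d[2]
def proj(c,p):
    q=c['view'][:3,:3]@np.asarray(p)+c['view'][:3,3];f=K(c)
    return np.array([c['cx']+f*q[0]/-q[2],c['cy']-f*q[1]/-q[2]])
E
python3 - <<'E'
from h import *
a=cv2.imread('pics/top1.png')[205:300,140:300+140]
a=cv2.imread('pics/top1.png')[205:295,230:370]
cv2.imwrite('pics/top1c.png',cv2.resize(a,None,fx=5.6,fy=5.6,interpolation=cv2.INTER_CUBIC))
c=r.calibration('top')
for uv in [(243,229),(355,234),(351,259),(242,255)]: print(unproj(c,uv,.0815).round(3))
c=r.calibration('wrist');print(c)
s=r.read_state();print(R.from_rotvec(s['tool_rot']).as_matrix().round(3))
E
```

```text
[0.553 0.189 0.081]
[ 0.529 -0.223  0.081]
[ 0.438 -0.206  0.081]
[0.457 0.193 0.081]
{'fovy': 61.011470439378144, 'cx': 322.22791885842435, 'cy': 242.90287373230012, 'view': array([[ 0.39335668,  0.91937896, -0.00358579, -0.6235578 ],
       [-0.8708637 ,  0.37134343, -0.32202558,  0.04134797],
       [-0.29473199,  0.12979364,  0.94672418, -0.38124273],
       [ 0.        ,  0.        ,  0.        ,  1.        ]])}
[[-0.001 -0.92   0.393]
 [-0.002  0.393  0.92 ]
 [-1.     0.    -0.002]]
```

View pics/top1c.png

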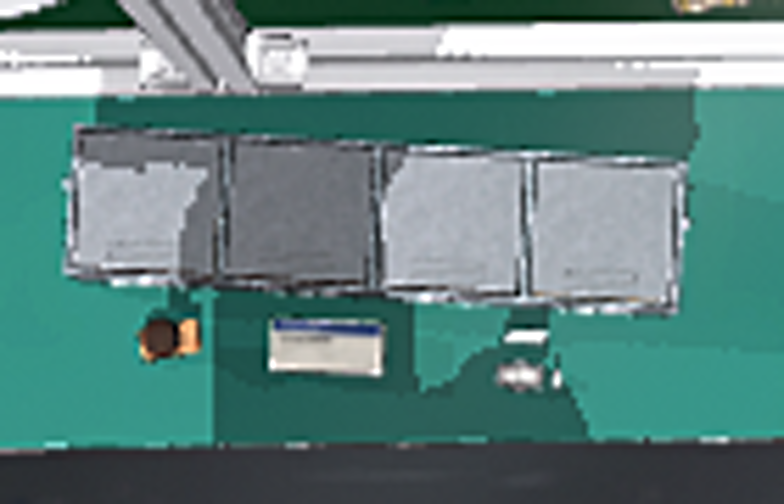

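```bash
cat >> h.py <<'E'
from scipy.optimize import least_squares
L=np.array([[.04,.2025],[.04,-.2025],[-.06,-.2025],[-.06,.2025]])
def fit(c,uv,L=L,z=.0815):
    W=np.array([unproj(c,p,z)[:2] for p in uv])
    f=lambda q:((L@np.array([[np.cos(q[2]),np.sin(q[2])],[-np.sin(q[2]),np.cos(q[2])]])+q[:2])-W).ravel()
    s=least_squares(f,[.5,0,0]);return s.x,(s.fun*1000).round(1)
def delta(box,lx,ly,z,pitch=0.):
    """turn+shift in tool frame to stand tool-down at box-local (lx,ly), height z, jaws along box y"""
    s=r.read_state();T=R.from_rotvec(s['tool_rot'])
    x,y,a=box;p=np.array([x+np.cos(a)*lx-np.sin(a)*ly,y+np.sin(a)*lx+np.cos(a)*ly,z])
    G=R.from_euler('z',a)*R.from_euler('y',pitch)*R.from_matrix(np.array([[0,0,-1],[-1,0,0],[0,1,0]],float).T)
    print('time',s['time'],'tcp',s['eef_pos'].round(4),'F',s['ft_force'].round(1),'turn',(T.inv()*G).as_rotvec().round(3),'shift',T.inv().apply(p-s['eef_pos']).round(4),'target',p.round(4))
def loc(box,p):
    x,y,a=box;return R.from_euler('z',-a).apply(np.asarray(p)-[x,y,0])
E
python3 - <<'E'
from h import *
c=r.calibration('top')
b,res=fit(c,[(230+u/5.6,205+v/5.6) for u,v in [(77,127),(687,163),(675,312),(66,276)]])
print(b,res)
delta(b,-.042,.15,.25); delta(b,-.12,.07,.25)
E
```

```text
[ 0.50446158 -0.0102561  -0.07247737] [ 1.2  2.3  0.6 -1.  -1.3 -3.4 -0.5  2.1]
time 0.1 tcp [0.2452 0.5741 0.2301] F [ 0.7 -0.3  0.2] turn [-0.331 -0.002 -0.001] shift [-0.0193 -0.3795 -0.3073] target [0.4734 0.1424 0.25  ]
time 0.1 tcp [0.2452 0.5741 0.2301] F [ 0.7 -0.3  0.2] turn [-0.331 -0.002 -0.001] shift [-0.0191 -0.3318 -0.4084] target [0.3898 0.0682 0.25  ]
```

Request:
play_rows --pt "-0.07 0 0 -0.004 -0.03 -0.025 1" --pt "-0.14 0 0 -0.008 -0.06 -0.05 1" --pt "-0.2 0 0 -0.01 -0.09 -0.075 1" --pt "-0.27 0 0 -0.015 -0.12 -0.1 1" --pt "-0.33 0 0 -0.02 -0.15 -0.125 1" --grip_force 60

```text
time: 0.52
eef_pos: [0.3339, 0.3983, 0.2496]
tool_rot: [-1.159, 1.245, 1.158]
ft_force: [-0.1, 0.5, 0.2]
width: 0.0255
```

Run:
```python
from h import *
b=[.5045,-.0103,-.0725]
delta(b,-.1,.1,.25)
```

```text
time 0.5167 tcp [0.3339 0.3983 0.2496] F [-0.1  0.5  0.2] turn [ 0.003 -0.003 -0.002] shift [ 0.0003 -0.0989 -0.2955] target [0.412  0.0967 0.25  ]
```

Request:
play_rows --pt "0 0 0 -0.01 -0.013 -0.039 1" --pt "0 0 0 -0.02 -0.025 -0.075 1" --pt "0 0 0 -0.03 -0.038 -0.113 1" --pt "0 0 0 -0.04 -0.05 -0.15 1" --pt "0 0 0 -0.05 -0.06 -0.185 1"

```text
time: 0.93
eef_pos: [0.3808, 0.2076, 0.3]
tool_rot: [-1.159, 1.246, 1.158]
ft_force: [1.0, 0.9, -0.5]
width: -0.0001
```

Request:
play_rows --pt "0 0 0 0 -0.013 -0.035 1" --pt "0 0 0 0 -0.025 -0.07 1" --pt "0 0 0 0 -0.038 -0.105 1" --pt "0 0 0 0 -0.04 -0.13 1" --pt "0 0 0 0 -0.04 -0.16 1"

```text
time: 1.35
eef_pos: [0.4095, 0.0437, 0.3002]
tool_rot: [-1.158, 1.246, 1.158]
ft_force: [0.2, -0.1, -0.3]
width: -0.0003
```

Run:
```python
from h import *
b=[.5045,-.0103,-.0725]
c=r.calibration('wrist')
im=r.capture('wrist')[:,:,::-1].copy();cv2.imwrite('pics/w1raw.png',im)
def W(l): x,y,a=b; return R.from_euler('z',a).apply(l)+[x,y,0]
for l in L: print(proj(c,W([*l,.0815])).round())
for y in(.15,.05,-.05,-.15):
    p=proj(c,W([-.042,y,.0815])); cv2.circle(im,tuple(int(v) for v in p),4,(0,0,255),1)
for l in L:
    p=proj(c,W([*l,.0815])); cv2.circle(im,tuple(int(v) for v in p),4,(255,0,0),1)
cv2.imwrite('pics/w1.png',im);delta(b,-.1,.0,.3)
```

```text
[477. 337.]
[ 77. 335.]
[ 57. 242.]
[490. 243.]
time 1.4 tcp [0.4091 0.0391 0.3001] F [ 0.7 -2.4  0.4] turn [-0.001 -0.009 -0.003] shift [ 0.0005  0.0012 -0.0424] target [ 0.4048 -0.0031  0.3   ]
```

View pics/w1.png

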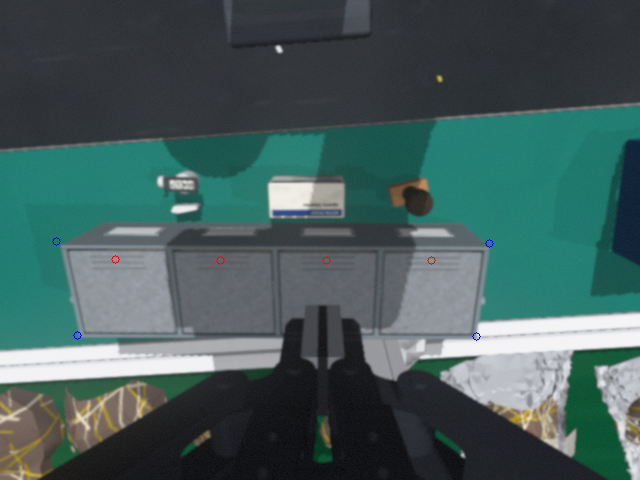

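Run:
```python
from h import *
r.capture('wrist')
c=r.calibration('wrist');print(r.read_state()['qvel'].round(3))
im=r.capture('wrist')[:,:,::-1].copy()
b=[.5045,-.0103,-.0725]
def W(l): x,y,a=b; return R.from_euler('z',a).apply(l)+[x,y,0]
for l in L: print(proj(c,W([*l,.0815])).round(1))
import pickle;pickle.dump(c,open('c.pkl','wb'))
t=np.hstack([cv2.resize(im[215:355,40:140],None,fx=4,fy=4),cv2.resize(im[215:355,415:515],None,fx=4,fy=4)])
cv2.imwrite('pics/w2.png',t)
```

```text
[ 0.07   0.007 -0.006  0.065 -0.005  0.053]
[479.8 336.6]
[ 80.6 336.4]
[ 60.1 243.3]
[492.7 242.8]
```

View pics/w2.png

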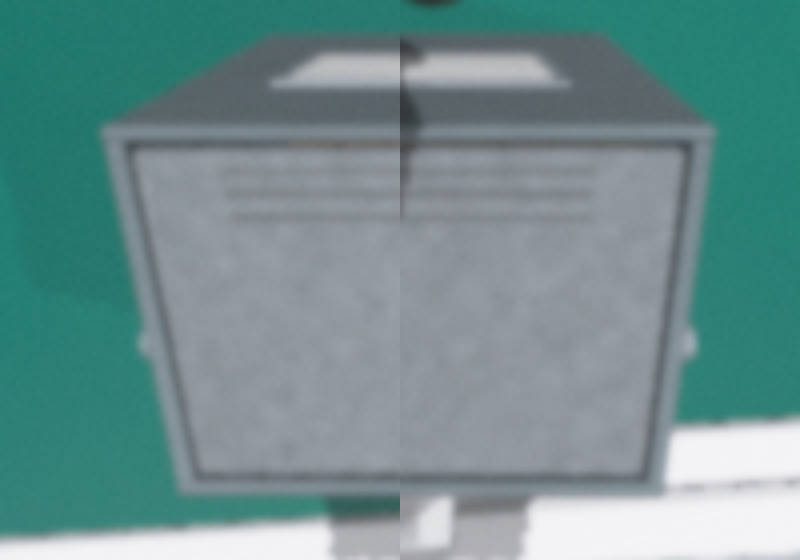

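Run:
```python
from h import *
import pickle;c=pickle.load(open('c.pkl','rb'))
b,res=fit(c,[(480.5,338),(85.5,338),(66.2,247),(493.5,247)]);print(b,res)
for z in(.08,.1):print(fit(c,[(480.5,338),(85.5,338),(66.2,247),(493.5,247)],z=z))
delta(b,-.042,.15,.105)
```

```text
[ 0.50752871 -0.00755371 -0.0729802 ] [ 1.5  2.   0.8 -1.8 -1.1 -2.  -1.1  1.8]
(array([ 0.50823861, -0.007787  , -0.07298018]), array([ 1.2,  1.1,  0.6, -0.9, -0.9, -1.2, -1. ,  0.9]))
(array([ 0.49877329, -0.00467638, -0.07298014]), array([  4.7,  12. ,   2.5, -12.2,  -4.4, -12. ,  -2.9,  12.2]))
time 1.5 tcp [0.4093 0.0437 0.3001] F [-0.2  0.4 -0.7] turn [-0.001 -0.004 -0.003] shift [ 0.1946 -0.0602  0.1068] target [0.4766 0.1451 0.105 ]
```

Request:
play_rows --pt "0 0 0 0.02 -0.012 0.03 1" --pt "0 0 0 0.05 -0.03 0.055 1" --pt "0 0 0 0.08 -0.05 0.08 1" --pt "0 0 0 0.115 -0.06 0.1 1" --pt "0 0 0 0.15 -0.06 0.107 1"

```text
time: 1.92
eef_pos: [0.4793, 0.1494, 0.1495]
tool_rot: [-1.158, 1.241, 1.155]
ft_force: [0.9, 0.3, 0.8]
width: 0.0
```

```bash
cat >> h.py <<'E'
B=[.5065,-.0085,-.073]
E
python3 - <<'E'
from h import *
delta(B,-.04,.15,.085)
E
```

```text
time 1.9167 tcp [0.4793 0.1494 0.1495] F [0.9 0.3 0.8] turn [ 0.002 -0.001  0.002] shift [ 0.0645  0.0015 -0.0054] target [0.4775 0.144  0.085 ]
```

Request:
play_rows --pt "0 0 0 0.03 0.0015 -0.005 1" --pt "0 0 0 0.055 0.0015 -0.005 1" --pt "0 0 0 0.063 0.0015 -0.005 1" --pt "0 0 0 0.065 0.0015 -0.005 1" --pt "0 0 0 0.065 0.0015 -0.005 1"

```text
time: 2.33
eef_pos: [0.4776, 0.1452, 0.0846]
tool_rot: [-1.159, 1.241, 1.155]
ft_force: [0.2, 0.7, -0.1]
width: 0.0002
```

Request:
play_rows --pt "0 0 0 0.001 0 0 1" --pt "0 0 0 0.002 0 0 1" --pt "0 0 0 0.003 0 0 1" --pt "0 0 0 0.0045 0 0 1" --pt "0 0 0 0.006 0 0 1"

```text
time: 2.75
eef_pos: [0.4786, 0.1453, 0.0798]
tool_rot: [-1.159, 1.239, 1.154]
ft_force: [-1.6, -0.1, 7.0]
width: -0.0
```

Request:
play_rows --pt "0 0 0 0.001 0 0 1" --pt "0 0 0 0.002 0 0 1" --pt "0 0 0 0.003 0 0 1" --pt "0 0 0 0.003 0 0 1" --pt "0 0 0 0.003 0 0 1"

```text
time: 3.17
eef_pos: [0.4786, 0.1453, 0.0788]
tool_rot: [-1.158, 1.24, 1.154]
ft_force: [-6.3, -0.6, 12.8]
width: 0.0
```

Request:
play_rows --pt "0 0 0 -0.015 0 0 1" --pt "0 0 0 -0.025 0 -0.03 1" --pt "0 0 0 -0.025 0 -0.07 1" --pt "0 0 0 -0.015 0 -0.1 1" --pt "0 0 0 -0.006 0 -0.1 1"

```text
time: 3.58
eef_pos: [0.4723, 0.0415, 0.0856]
tool_rot: [-1.158, 1.241, 1.149]
ft_force: [-1.0, -0.6, 0.1]
width: -0.0
```

Run:
```python
from h import *
delta(B,-.04,.05,.083)
```

```text
time 3.5833 tcp [0.4723 0.0415 0.0856] F [-1.  -0.6  0.1] turn [-0.002 -0.002  0.006] shift [0.0026 0.0022 0.0026] target [0.4703 0.0443 0.083 ]
```

Request:
play_rows --pt "0 0 0.006 0.002 0.002 0.0025 1" --pt "0 0 0.006 0.003 0.002 0.0025 1" --pt "0 0 0.006 0.0045 0.002 0.0025 1" --pt "0 0 0.006 0.006 0.002 0.0025 1" --pt "0 0 0.006 0.007 0.002 0.0025 1"

```text
time: 4.0
eef_pos: [0.4706, 0.0448, 0.0794]
tool_rot: [-1.157, 1.246, 1.155]
ft_force: [-5.3, -0.4, 9.8]
width: -0.0
```

Request:
play_rows --pt "0 0 0 0.001 0 0 1" --pt "0 0 0 0.002 0 0 1" --pt "0 0 0 0.003 0 0 1" --pt "0 0 0 0.003 0 0 1" --pt "0 0 0 0.003 0 0 1"

```text
time: 4.42
eef_pos: [0.4706, 0.0449, 0.0785]
tool_rot: [-1.159, 1.247, 1.157]
ft_force: [-7.3, -3.0, 14.0]
width: 0.0004
```

Request:
play_rows --pt "0 0 0 -0.015 0 0 1" --pt "0 0 0 -0.025 0 -0.03 1" --pt "0 0 0 -0.025 0 -0.07 1" --pt "0 0 0 -0.015 0 -0.1 1" --pt "0 0 0 -0.006 0 -0.1 1"

```text
time: 4.83
eef_pos: [0.4656, -0.0584, 0.0865]
tool_rot: [-1.162, 1.247, 1.15]
ft_force: [-0.1, 0.5, -0.1]
width: -0.0002
```

Run:
```python
from h import *
delta(B,-.04,-.05,.083)
```

```text
time 4.8333 tcp [ 0.4656 -0.0584  0.0865] F [-0.1  0.5 -0.1] turn [ 0.    -0.008  0.002] shift [0.0034 0.0029 0.0028] target [ 0.463  -0.0554  0.083 ]
```

Request:
play_rows --pt "0 -0.008 0 0.003 0.003 0.0025 1" --pt "0 -0.008 0 0.004 0.003 0.0025 1" --pt "0 -0.008 0 0.0055 0.003 0.0025 1" --pt "0 -0.008 0 0.007 0.003 0.0025 1" --pt "0 -0.008 0 0.008 0.003 0.0025 1"

```text
time: 5.25
eef_pos: [0.4627, -0.0547, 0.0792]
tool_rot: [-1.157, 1.241, 1.157]
ft_force: [-5.9, 0.9, 11.2]
width: -0.0002
```

Request:
play_rows --pt "0 0 0 0.001 0 0 1" --pt "0 0 0 0.002 0 0 1" --pt "0 0 0 0.003 0 0 1" --pt "0 0 0 0.003 0 0 1" --pt "0 0 0 0.003 0 0 1"

```text
time: 5.67
eef_pos: [0.4628, -0.0545, 0.0784]
tool_rot: [-1.159, 1.242, 1.159]
ft_force: [-8.1, -1.8, 14.4]
width: -0.0001
```

Request:
play_rows --pt "0 0 0 -0.015 0 0 1" --pt "0 0 0 -0.025 0 -0.03 1" --pt "0 0 0 -0.025 0 -0.07 1" --pt "0 0 0 -0.015 0 -0.1 1" --pt "0 0 0 -0.006 0 -0.1 1"

```text
time: 6.08
eef_pos: [0.4585, -0.1586, 0.0863]
tool_rot: [-1.164, 1.242, 1.151]
ft_force: [-0.6, 0.3, 0.8]
width: 0.0002
```

Run:
```python
from h import *
delta(B,-.04,-.15,.083)
```

```text
time 6.0833 tcp [ 0.4585 -0.1586  0.0863] F [-0.6  0.3  0.8] turn [ 0.003 -0.005  0.006] shift [0.0033 0.0031 0.0033] target [ 0.4557 -0.1552  0.083 ]
```

Request:
play_rows --pt "0 -0.005 0.006 0.003 0.003 0.003 1" --pt "0 -0.005 0.006 0.004 0.003 0.003 1" --pt "0 -0.005 0.006 0.0055 0.003 0.003 1" --pt "0 -0.005 0.006 0.007 0.003 0.003 1" --pt "0 -0.005 0.006 0.008 0.003 0.003 1"

```text
time: 6.5
eef_pos: [0.4557, -0.1544, 0.0784]
tool_rot: [-1.158, 1.241, 1.159]
ft_force: [-2.5, 0.6, 2.2]
width: -0.0001
```

Request:
play_rows --pt "0 0 0 0.001 0 0 1" --pt "0 0 0 0.002 0 0 1" --pt "0 0 0 0.003 0 0 1" --pt "0 0 0 0.003 0 0 1" --pt "0 0 0 0.003 0 0 1"

```text
time: 6.92
eef_pos: [0.456, -0.1541, 0.0754]
tool_rot: [-1.158, 1.241, 1.159]
ft_force: [0.5, 0.9, 2.0]
width: 0.0001
```

Run:
```python
from h import *
delta(B,-.038,-.15,.045)
delta(B,-.029,-.15,.036)
```

```text
time 6.9167 tcp [ 0.456  -0.1541  0.0754] F [0.5 0.9 2. ] turn [ 0.004  0.001 -0.   ] shift [ 0.0304 -0.0017 -0.0012] target [ 0.4577 -0.1553  0.045 ]
time 6.9167 tcp [ 0.456  -0.1541  0.0754] F [0.5 0.9 2. ] turn [ 0.004  0.001 -0.   ] shift [ 0.0394 -0.0107 -0.0012] target [ 0.4666 -0.156   0.036 ]
```

Request:
play_rows --pt "0 0 0 0.005 -0.001 0 1" --pt "0 0 0 0.01 -0.001 -0.001 1" --pt "0 0 0 0.015 -0.001 -0.001 1" --pt "0 0 0 0.02 -0.0015 -0.001 1" --pt "0 0 0 0.025 -0.0015 -0.001 1"

```text
time: 7.33
eef_pos: [0.4575, -0.1554, 0.0498]
tool_rot: [-1.158, 1.241, 1.159]
ft_force: [-0.7, 0.4, 2.5]
width: -0.0001
```

Request:
play_rows --pt "0 0 0 0.002 0 0 1" --pt "0 0 0 0.004 0 0 1" --pt "0 0 0 0.006 -0.001 0 1" --pt "0 0 0 0.008 -0.0025 0 1" --pt "0 0 0 0.01 -0.004 0 1"

```text
time: 7.75
eef_pos: [0.4616, -0.1556, 0.0396]
tool_rot: [-1.158, 1.241, 1.159]
ft_force: [-0.7, -0.5, 1.6]
width: -0.0003
```

Run:
```python
from h import *
delta(B,-.029,-.15,.036)
```

```text
time 7.75 tcp [ 0.4616 -0.1556  0.0396] F [-0.7 -0.5  1.6] turn [ 0.004  0.001 -0.   ] shift [ 0.0036 -0.0051 -0.    ] target [ 0.4666 -0.156   0.036 ]
```

Now push forward slowly until the end stop pushes back.

Request:
play_rows --pt "0 0 0 0.001 -0.002 0 1" --pt "0 0 0 0.002 -0.003 0 1" --pt "0 0 0 0.003 -0.004 0 1" --pt "0 0 0 0.003 -0.005 0 1" --pt "0 0 0 0.003 -0.006 0 1"

```text
time: 8.17
eef_pos: [0.4662, -0.1558, 0.0362]
tool_rot: [-1.156, 1.243, 1.162]
ft_force: [-6.2, -0.8, 4.8]
width: 0.0003
```

Request:
play_rows --pt "0 0 0 0 -0.001 0 1" --pt "0 0 0 0 -0.002 0 1" --pt "0 0 0 0 -0.002 0 1" --pt "0 0 0 0 -0.003 0 1" --pt "0 0 0 0 -0.003 0 1"

```text
time: 8.58
eef_pos: [0.4664, -0.1558, 0.0361]
tool_rot: [-1.153, 1.247, 1.168]
ft_force: [-10.0, -1.9, 8.5]
width: -0.0
```

Request:
play_rows --pt "0 0 0 0 0.005 0 1" --pt "0 0 0 0 0.009 0 1" --pt "0 0 0 -0.015 0.009 0 1" --pt "0 0 0 -0.04 0.009 0 1" --pt "0 0 0 -0.08 0.009 0 1"

```text
time: 9.0
eef_pos: [0.455, -0.1535, 0.1131]
tool_rot: [-1.147, 1.249, 1.175]
ft_force: [0.3, -0.3, 0.1]
width: -0.0001
```

Request:
play_rows --pt "0 0 0 -0.04 0 0 1" --pt "0 0 0 -0.08 0.02 0.02 1" --pt "0 0 0 -0.12 0.04 0.04 1" --pt "0 0 0 -0.16 0.05 0.05 1" --pt "0 0 0 -0.16 0.05 0.05 1"

```text
time: 9.42
eef_pos: [0.4129, -0.1006, 0.2801]
tool_rot: [-1.154, 1.244, 1.168]
ft_force: [1.4, -1.2, -0.3]
width: -0.0002
```

Run:
```python
from h import *
r.capture('wrist');r.capture('wrist');r.capture('wrist')
c=r.calibration('wrist');im=r.capture('wrist')[:,:,::-1].copy()
s=r.read_state();print(s['time'],s['eef_pos'],s['ft_force'].round(1))
def W(l): x,y,a=B; return R.from_euler('z',a).apply(l)+[x,y,0]
for th,col in((1.15,(0,0,255)),(1.05,(0,255,255))):
  C,S=np.cos(th),np.sin(th)
  for y in(-.1035,-.1965):
    for d in(.054,-.034):
      p=proj(c,W([-d*C-.003*S,y,.0785-d*S+.003*C])); cv2.circle(im,tuple(int(round(v)) for v in p),3,col,1)
cv2.imwrite('pics/w3.png',im)
```

```text
9.6167 [ 0.41159444 -0.10117507  0.27397914] [-0.7  0.1 -0.7]
```

View pics/w3.png

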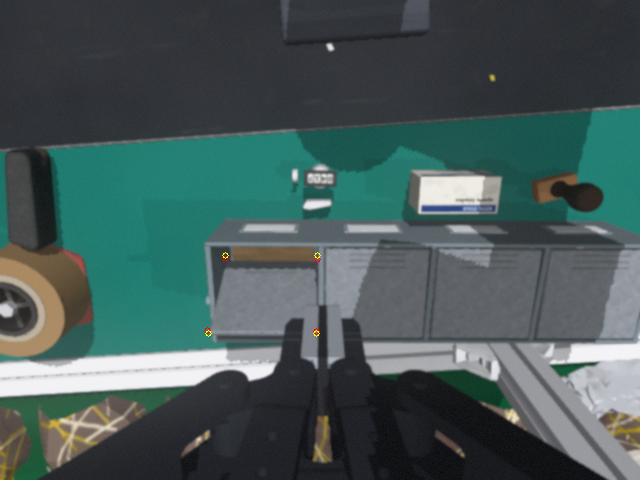

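Run:
```python
from h import *
c=r.calibration('wrist');im=r.capture('wrist')[:,:,::-1].copy()
cs=r.calibration('side');sd=r.capture('side')[:,:,::-1].copy()
def W(l): x,y,a=B; return R.from_euler('z',a).apply(l)+[x,y,0]
def ov(c,im,x0,y0,w,h,k):
  z=cv2.resize(im[y0:y0+h,x0:x0+w],None,fx=k,fy=k,interpolation=cv2.INTER_CUBIC)
  for th,col in((1.15,(0,0,255)),(.8,(0,255,255)),(.5,(0,255,0))):
    C,S=np.cos(th),np.sin(th)
    for y in(-.1035,-.1965):
      for d in(.054,-.034):
        p=proj(c,W([-d*C-.003*S,y,.0785-d*S+.003*C])); cv2.circle(z,tuple(int(round((v-o)*k)) for v,o in zip(p,(x0,y0))),5,col,1)
  return z
a=ov(c,im,195,215,150,150,4);b_=ov(cs,sd,310,210,75,100,6)
h=600;b_=cv2.copyMakeBorder(b_,0,max(0,h-len(b_)),0,0,0)[:h]
t=np.hstack([a,b_]);print(t.shape);cv2.imwrite('pics/w4.png',cv2.resize(t,(800,int(t.shape[0]*800/t.shape[1]))))
```

```text
(600, 1050, 3)
```

View pics/w4.png

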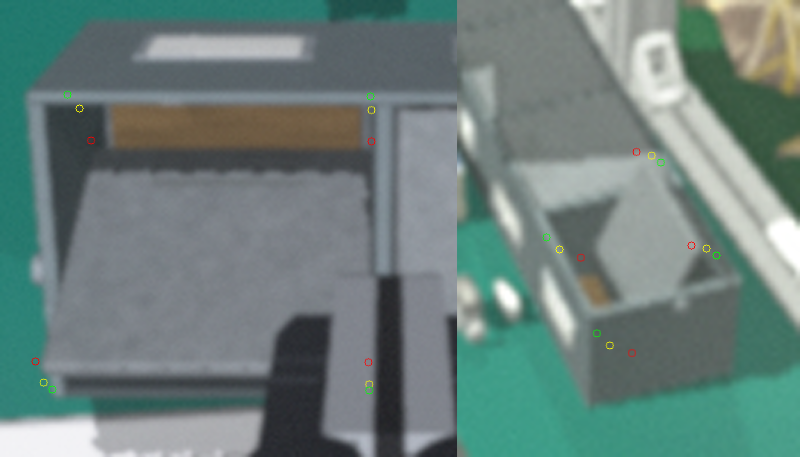

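```bash
python3 -c "
from bench import r
s=r.read_state();print(s['time'],s['qvel'].round(3));print(r.sign_off())"
```

```text
9.7167 [-0.003  0.015  0.004 -0.002  0.007  0.001]
the job is handed in; nothing more can be done
None
```

Flap 4 covers the empty compartment. I pushed it fully open, left it open and handed the job in at about 9.7 s.

- **Finding it:** I pressed all four flaps once each with the shut fingertips. Flaps 1, 2 and 3 pushed back at about 5 N/mm, reaching 13–14 N after roughly 3 mm. Flap 4 kept going down at a steady 2 N.
- **Opening it:** I pushed flap 4 down and forward until it stopped moving and the force rose to about 13 N, which I took as the end stop. Then I backed off and lifted the arm clear.
- **Final checks:** The wrist and side pictures show flap 4 steeply open. Its back edge matches the 1.15 rad overlay to within a few pixels. Its front edge sits about 10 px beyond the overlay, which I put down to a small error in my box position plus full opening. The other flaps look closed, and the stamp, carton and counter looked undisturbed.
- **One disagreement:** When the flap stopped, the fingertips were about 10 mm lower than my geometry predicted. I relied on the force rise and the pictures instead.

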